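# Let the smaller ball out of the desk dispenser

### The arm

A 6-joint arm with a two-finger parallel gripper is mounted at the origin on the work surface. World frame = base frame: x ahead of the robot, y to its left, z up, the work surface at z = 0. Lengths are in m, angles in rad, forces in N, time in s.
With the tool pointing down it reaches from about 0.3 to 0.825 m from the base axis. Payload 5.4 kg.
Tool frame: the origin (TCP) lies on the centre line of the jaws, within the pads' length; the fingertips stand 19 mm ahead of it and the grasp point (between the pads) is the TCP; z points along the fingers, y is the line along which they close (so a half turn about z gives the same grasp; the last joint's range is limited). The gripper opens to 92 mm and grips with 3 to 60 N. Pads are 20 mm wide; open, the fingers measure 128 mm over their backs; the gripper's body (75 mm by 189 mm) begins 69 mm behind the grasp point.
Start: joints at [0.909, 0.158, 1.597, -0, 1.386, -0.21], TCP at [0.251, 0.517, 0.234] pointing down, gripper open.
Joint ranges: [-2.91, 2.91], [-0.94, 2.29], [0.18, 2.7], [-1.29, 4.43], [0.17, 2.64], [-3, 3]. Speed limits (rad/s): [2.57, 2.57, 3.14, 3.14, 3.14, 3.14].

### API

Orientations are given as a rotation vector (axis times angle).
In Python, from rig import env gives the robot as it stands.
- The arm moves only by the tool play_rows, never from a script. Its argument "motion" is a list of rows, each a list of 3 entries, a list of its own where there are three numbers: the shift along the tool's x, y, z scaled (see below), then the turn, a rotation vector about the tool's x, y, z scaled (see below), then the opening, from -1 (shut) to 1 (fully open), so that 0 is half open. In form: [[[dx, dy, dz], [rx, ry, rz], claw], ...]. A call has exactly 5 rows; each row is the pose to reach, as a shift and turn from the pose commanded when the call began, along the tool's axes at that moment, turning the shorter way round; what a row does not reach only later rows make up. The controller multiplies each number of a shift by 0.3 m and each number of a turn by 180 degrees. A row lasts 1/12 s, in which the tool goes at most 41.7 mm and 7.16 degrees, less where a joint would pass 70% of its speed; a pose out of reach is approached as far as the arm can. A call with a number of a shift or a turn outside -1 to 1 is refused whole. A call with a gripper value outside its range is refused whole. The fingers move at their own pace and stop on an object; the grip force is fixed at half the most. Time passes only in rows, so rows that repeat a pose let the fingers close, or fill a call up. It gives the time, the measured TCP pose, the force, the opening and the grip force at its end, in the units of the state.
- env.observe(): the state, without advancing time (a new reading comes with each control period).
- env.get_image(name): name is "side" or "top"; returns the picture (420x560x3 uint8, red, green, blue); there is no depth.
- env.camera_params(name): a dict with "mtx" (3x3 intrinsics, pixels), "distortion" ([k1, k2, p1, p2, k3] as OpenCV has them; the pictures are not rectified), "pose" (4x4, takes a point from camera to world coordinates). Camera axes: x right, y down, z forward; pixel columns grow to the right and rows downward; lengths in m; the calibration is good to about 2 mm. A picture is of the moment at which its call begins. camera_params takes no time and is no camera call.
- env.sign_off(): hands the job in; it is judged then, once.
The state is a dict: "time_s": time; "joint_positions": joint angles; "dq": joint speeds; "joint_torque": joint torques, N m; "tool_pos": TCP position; "tcp_rot": TCP orientation; "force": force on the tool from outside, world axes, zero at the start; "wrist_torque": the same for the moment, N m; "grip_width": opening from 0.0 (shut) to 1.0 (fully open); "grasp_force": force on a finger pad.
Only numpy, scipy, OpenCV 4.12 (cv2) and the standard library are available. Lean on these libraries where they do the work, as an engineer would, in place of code of your own. Each camera call takes 0.05 s, during which the arm holds its last target. There are 200 camera calls.

### The job

On the desk stands a two-lane dispenser of wooden hand-exercise balls: let the smaller ball out by pressing down, from above, the plate of the rocking lever that works its lane's gate, keep it pressed until that ball has rolled into the tray, then let go so that the gate shuts again. Do not touch the balls or the gates, leave the other lever alone so that the larger ball stays behind its gate, and do not disturb the other things on the desk.

Things in the scene. Friction and masses are not known exactly. Their poses are not given: they have to be found in the camera images.
- dispenser: Desk ball dispenser, fixed: dark wooden box 232 long, 122 wide, 112 high (140 with a gate up). Two lanes 46 wide slope down along its +x into an open tray, one pocket per lane (x 70 to 160). Origin on the desk; x towards the tray, y left, z up. Lanes at y = +30 (left) and -30 (right); each ball waits behind its gate at x about +10. Lever pivots at x -35, z 100. (mm)
- plate_left (a point): Centre of the upper face of the left lever's steel press plate, 44 (x) by 36 (y), outside the left lane at the end away from the tray: x -120, y +72 in the dispenser's frame, 106 above the desk at rest, free space below. Fully pressed it has sunk 41, moved 7 towards the tray and tilted 0.5 rad, its end away from the tray lowest. (mm)
- lever_left (a joint): Angle of the left rocking lever, rad: 0 at rest, left lane's gate shut; 0.5 at its stop, plate fully down and gate up. A spring returns it: about 1.5 N on the plate starts it, 4.5 N holds it down. The smaller ball passes under the gate from about 0.25, the larger from about 0.4.
- gate_left (a point): The left lane's gate: a steel stop bar 38 wide hung by two thin rods from the left lever's tray end. This point is the centre of the bar: x 30, y +30, z 50 in the dispenser's frame when shut. It lifts about 38. (mm)
- plate_right (a point): Centre of the upper face of the right lever's steel press plate, 44 (x) by 36 (y), outside the right lane at the end away from the tray: x -120, y -72 in the dispenser's frame, 106 above the desk at rest, free space below. Fully pressed it has sunk 41, moved 7 towards the tray and tilted 0.5 rad, its end away from the tray lowest. (mm)
- lever_right (a joint): Angle of the right rocking lever, rad: 0 at rest, right lane's gate shut; 0.5 at its stop, plate fully down and gate up. A spring returns it: about 1.5 N on the plate starts it, 4.5 N holds it down. The smaller ball passes under the gate from about 0.25, the larger from about 0.4.
- gate_right (a point): The right lane's gate: a steel stop bar 38 wide hung by two thin rods from the right lever's tray end. This point is the centre of the bar: x 30, y -30, z 50 in the dispenser's frame when shut. It lifts about 38. (mm)
- ball_small_center (a point): Centre of the smaller plain wooden ball, 30 across, loose, waiting in the left or the right lane behind the gate. (mm)
- ball_large_center (a point): Centre of the larger plain wooden ball, 42 across, loose, waiting in the other lane behind the other gate. (mm)
- note_block: Bystander: a plain paper note block, 50 x 50 x 30 high. Origin at the centre of its underside. (mm)
- mug: Bystander: a white mug, 80 across, 92 high. Origin at the centre of its underside. (mm)
- tape_roll: Bystander: a flat-lying roll of clear tape, 76 across, 20 high. Origin at the centre of its underside. (mm)
- stapler: Bystander: a black stapler, 130 x 34, 50 high. Origin at the centre of its underside. (mm)
- glue_stick: Bystander: a standing white glue stick, 24 across, 85 high. Origin at the centre of its underside. (mm)
- mouse: Bystander: a black upright computer mouse, about 105 x 65, 60 high. Origin at the centre of its underside. (mm)
Not all that is in view belongs to the job. Leave any red look-alike of the part that bears ball_small_center alone.

How it is judged:
On the way, in this order (a step that is already met when the one before it is completed fails the run):
1. the fingers press down the lever of the smaller ball's lane (past 0.15 rad) with the ball still behind the gate (((y of ball_small_center in the frame of dispenser above 0 m and value of joint lever_left above 0.15 rad) or (y of ball_small_center in the frame of dispenser below 0 m and value of joint lever_right above 0.15 rad)) and x of ball_small_center in the frame of dispenser below 0.04 m and (contact force between the fingers and lever_left above 0.5 N or contact force between the fingers and lever_right above 0.5 N)).
2. the smaller ball has rolled into the tray while its lever is still pressed (past 0.15 rad) (((y of ball_small_center in the frame of dispenser above 0 m and value of joint lever_left above 0.15 rad) or (y of ball_small_center in the frame of dispenser below 0 m and value of joint lever_right above 0.15 rad)) and x of ball_small_center in the frame of dispenser between 0.08 and 0.165 m and z of ball_small_center in the frame of dispenser below 0.045 m).
At the end, for the whole second after the job is handed in: The smaller ball lies in the tray (its centre 80 to 165 mm along the dispenser's x and under 45 mm high), both levers are back within 0.06 rad of rest, and the larger ball is still in its lane behind its gate (x of ball_small_center in the frame of dispenser between 0.08 and 0.165 m and z of ball_small_center in the frame of dispenser below 0.045 m and value of joint each of lever_left, lever_right below 0.06 rad and x of ball_large_center in the frame of dispenser between -0.07 and 0.03 m and z of ball_large_center in the frame of dispenser below 0.08 m); the robot touches nothing.
It fails at once if the lever of the larger ball's lane was pressed (past 0.1 rad) ((y of ball_small_center in the frame of dispenser above 0 m and value of joint lever_right above 0.1 rad) or (y of ball_small_center in the frame of dispenser below 0 m and value of joint lever_left above 0.1 rad)).
It fails at once if the fingers or the arm touched a ball (contact force between any of the fingers, the arm and ball_small above 0.3 N or contact force between any of the fingers, the arm and ball_large above 0.3 N).
It fails at once if the fingers touched a gate (contact force between the fingers and lever_left_c2 above 0.5 N or contact force between the fingers and lever_left_c3 above 0.5 N or contact force between the fingers and lever_left_c4 above 0.5 N or contact force between the fingers and lever_left_c5 above 0.5 N or contact force between the fingers and lever_right_c2 above 0.5 N or contact force between the fingers and lever_right_c3 above 0.5 N or contact force between the fingers and lever_right_c4 above 0.5 N or contact force between the fingers and lever_right_c5 above 0.5 N).
It fails at once if a ball was lifted (centre over 95 mm high) (height (world z) of any of ball_small_center, ball_large_center above 0.095 m).
It fails at once if a bystander was moved by more than 25 mm or tipped over (distance of any of note_block, mug, tape_roll, stapler, glue_stick, mouse from where it was at the start of the episode above 0.025 m or angle between any of note_block, mug, tape_roll, stapler, glue_stick, mouse's own z axis and vertical above 0.5 rad).
It also fails if it takes over 29 s, if anything falls off the work surface, if the arm or the gripper's body presses on something with over 40 N, if the wrist force passes 120 N, or if a joint passes its speed limit or range.

## Working session

There is one attempt and no reset: what is moved stays moved. The work goes in short steps, Python scripts to look and compute and a tool call to move; the robot and the scene stay as the last step left them, time stands still between calls to the robot, and variables do not carry over. Pictures are saved under pics/ and viewed, at most 10 in all, crops included, and the job is handed in when it is done.

Besides the shell and the picture viewer there is one more tool, called after ">>>" by a JSON object that holds its "method" and its "body", one argument or row to a line. play_rows: Moves the arm, as the interface text tells. Its arguments: {"type":"object","properties":{"motion":{"type":"array","items":{"type":"array"}}},"required":["motion"]}

```bash
mkdir -p pics; python3 - <<'E'
from rig import env
import cv2,numpy as np
for n in("top","side"):
    im=env.get_image(n); cv2.imwrite(f"pics/{n}0.png",im[:,:,::-1])
    p=env.camera_params(n); print(n,np.round(p["mtx"],1).tolist(),np.round(p["distortion"],3),np.round(p["pose"],3).tolist())
o=env.observe(); print(o["time_s"],o["tool_pos"],o["tcp_rot"])
E
```

```text
top [[405.5, 0.0, 281.7], [0.0, 405.5, 208.8], [0.0, 0.0, 1.0]] [-0.09  0.    0.    0.    0.  ] [[-0.015, -0.983, 0.185, 0.375], [-1.0, 0.012, -0.017, 0.053], [0.014, -0.185, -0.983, 0.886], [0.0, 0.0, 0.0, 1.0]]
side [[459.5, 0.0, 276.7], [0.0, 459.5, 207.3], [0.0, 0.0, 1.0]] [0.045 0.    0.    0.    0.   ] [[-0.993, -0.087, 0.083, 0.469], [-0.12, 0.72, -0.684, 0.644], [-0.0, -0.689, -0.725, 0.737], [0.0, 0.0, 0.0, 1.0]]
0.1 [0.25073481 0.51686834 0.23271011] [-7.03482735e-01 -3.06108763e+00  2.40427178e-03]
```

View pics/top0.png

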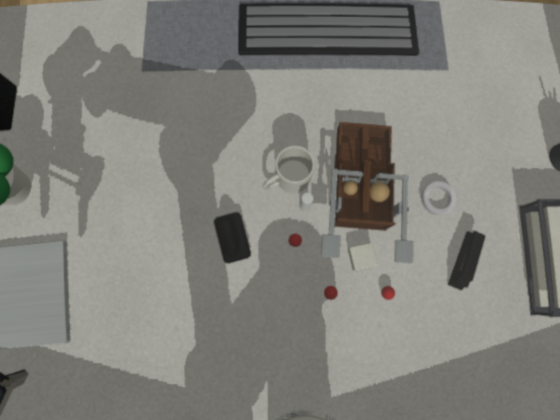

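View pics/side0.png

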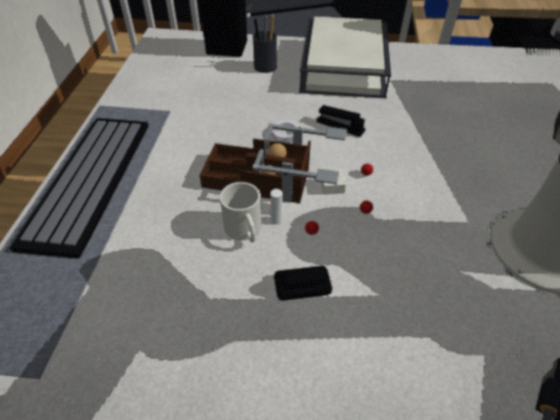

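The top view shows the dispenser at about (365,175) with its tray up the image, which is world +x. Two plain wooden balls wait behind the gates: a smaller one at (351,187) in the left lane and a larger one at (380,192) in the right lane. The three red balls at (295,240), (331,293) and (388,293) are look-alikes and stay where they are. The plates are at (331,245) on the left and (404,251) on the right. I'll confirm this in a crop and measure.

```bash
cat > h.py <<'E'
from rig import env
import cv2,numpy as np
def ray(n,uv):
    p=env.camera_params(n); T=np.array(p["pose"])
    q=cv2.undistortPoints(np.array([[uv]],float),np.array(p["mtx"]),np.array(p["distortion"]))[0,0]
    return T[:3,3],T[:3,:3]@np.array([q[0],q[1],1])
def onz(n,uv,z):
    o,d=ray(n,uv); return o+d*(z-o[2])/d[2]
def blob(im,box):
    # steel plate: bluish-grey against the desk
    x0,y0,x1,y1=box; c=im[y0:y1,x0:x1].astype(int)
    return c
E
python3 - <<'E'
from h import *
im=cv2.imread("pics/top0.png")
c=im[115:275,265:465]; cv2.imwrite("pics/crop.png",cv2.resize(c,None,fx=4,fy=3.75*4/3.75,interpolation=cv2.INTER_CUBIC)[:600])
d=im.astype(int); m=((d[:,:,0]-d[:,:,2])>4).astype(np.uint8)
m[:232]=0;m[265:]=0;m[:,:318]=0;m[:,418:]=0
n,l,s,ce=cv2.connectedComponentsWithStats(m)
P=[]
for i in range(1,n):
    if s[i,4]>60:
        w=onz("top",ce[i],.106); print(s[i],ce[i],np.round(w,4),cv2.minAreaRect(np.argwhere(l==i)[:,::-1].astype(np.float32)))
for nm,uv,z in(("small",(351,187),.06),("large",(380,192),.065)): print(nm,onz("top",uv,z))
# brown box
hsv=cv2.cvtColor(im,cv2.COLOR_BGR2HSV)
m=((hsv[:,:,0]<15)&(hsv[:,:,1]>90)).astype(np.uint8);m[:,:325]=0;m[:,400:]=0;m[:110]=0;m[235:]=0
r=cv2.minAreaRect(np.argwhere(m>0)[:,::-1].astype(np.float32));print(r)
E
```

```text
small [ 0.57580383 -0.10821226  0.06      ]
large [ 0.5632453  -0.16808445  0.065     ]
((365.2530212402344, 175.5595703125), (56.992820739746094, 104.55825805664062), 0.9093804955482483)
```

View pics/crop.png

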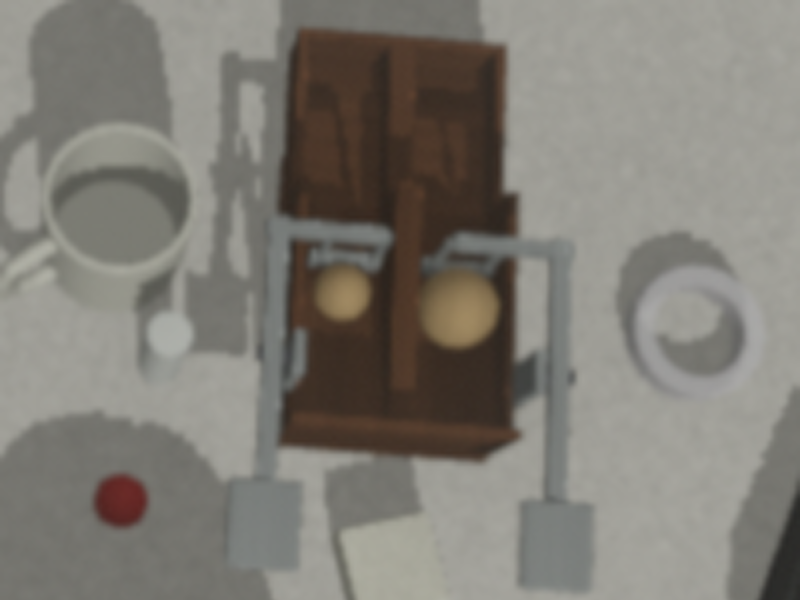

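The crop confirms it. The small plain ball (crop 342,293) is in the left lane and the large one (458,307) is in the right, so the left plate (crop 265,523, or pixel 331.2,245.7) is the one to press.

```bash
cat >> h.py <<'E'
from scipy.spatial.transform import Rotation as Ro
def rel(goal,ydir):
    o=env.observe(); R=Ro.from_rotvec(o["tcp_rot"])
    z=np.array([0,0,-1.]);y=np.array([*ydir,0]);y/=np.linalg.norm(y)
    if y@R.as_matrix()[:,1]<0:y=-y
    G=Ro.from_matrix(np.c_[np.cross(y,z),y,z])
    dp=R.inv().apply(np.array(goal)-o["tool_pos"]); dr=(R.inv()*G).as_rotvec()
    print("t",round(o["time_s"],2),"pos",np.round(o["tool_pos"],4),"F",np.round(o["force"],1),"q",np.round(o["joint_positions"],2))
    print("shift/0.3",np.round(dp/.3,4),"turn/180",np.round(dr/np.pi,4))
E
python3 - <<'E'
from h import *
L=onz("top",(331.0,245.4),.106);R=onz("top",(403.7,251.2),.106)
print(L,R,np.linalg.norm(L-R),"side",onz("side",(329,177),.106),onz("side",(335,132),.106))
y=(L-R)/np.linalg.norm(L-R);x=np.array([y[1],-y[0],0]);print("psi",np.degrees(np.arctan2(x[1],x[0])),"x",x)
print("ball small rel",onz("top",(350.5,188),.06)-L, "expect ~130,-42 in disp")
d=onz("top",(350.5,188),.06)-L;print(d@x,d@y)
for n,uv,z in(("glue",(307,199),.085),("red",(295,240),.015),("red2",(331,293),.015)):
    d=onz("top",uv,z)-L;print(n,d@x,d@y)
g=L-.002*x; g[2]=.2; print("goal",g); rel(g,y[:2])
E
```

```text
[ 0.44902824 -0.05497866  0.106     ] [ 0.43530777 -0.19701335  0.106     ] 0.14269584429334295 side [ 0.44622101 -0.04726459  0.106     ] [ 0.43932201 -0.19719599  0.106     ]
psi -5.517618840297491 x [ 0.99536668 -0.09615184  0.        ]
ball small rel [ 0.12462101 -0.052068   -0.046     ] expect ~130,-42 in disp
0.12905002999087853 -0.039844210908131124
glue 0.09213264457104414 0.05149600907307361
red 0.015078411360718896 0.06676545025379929
red2 -0.09121538013250415 -0.017939413397502088
goal [ 0.4470375  -0.05478636  0.2       ]
t 0.1 pos [0.2507 0.5169 0.2327] F [-0.2 -0.4 -0.6] q [ 0.91  0.16  1.6  -0.    1.39 -0.21]
shift/0.3 [-1.4206 -1.4285  0.1109] turn/180 [-0.0005 -0.0002 -0.1132]
```

>>> {"method": "play_rows", "body": {
  "motion": [
    [[-0.09,-0.09,0],[0,0,-0.023],-1],
    [[-0.18,-0.18,0],[0,0,-0.046],-1],
    [[-0.27,-0.27,0],[0,0,-0.069],-1],
    [[-0.36,-0.36,0],[0,0,-0.092],-1],
    [[-0.45,-0.45,0],[0,0,-0.113],-1]
  ]
}}

```text
time_s: 0.52
tool_pos: [0.3134, 0.3352, 0.2331]
tcp_rot: [-0.145, -3.138, 0.001]
force: [1.0, 0.6, 0.5]
grip_width: 0.66
grasp_force: 0.0
```

```bash
python3 -c "
from h import *
rel((.447,-.055,.2),(.096,.995))"
```

```text
t 0.52 pos [0.3134 0.3352 0.2331] F [1.  0.6 0.5] q [ 0.55 -0.15  1.91 -0.    1.39 -0.92]
shift/0.3 [-0.5636 -1.2539  0.1106] turn/180 [-0.0002 -0.0002  0.0012]
```

>>> {"method": "play_rows", "body": {
  "motion": [
    [[-0.05,-0.12,0],[0,0,0],-1],
    [[-0.1,-0.24,0],[0,0,0],-1],
    [[-0.16,-0.36,0],[0,0,0],-1],
    [[-0.21,-0.48,0],[0,0,0],-1],
    [[-0.27,-0.6,0],[0,0,0],-1]
  ]
}}

```text
time_s: 0.93
tool_pos: [0.3765, 0.1482, 0.2334]
tcp_rot: [-0.151, -3.138, -0.0]
force: [0.4, 0.0, -0.1]
grip_width: 0.301
grasp_force: 0.0
```

>>> {"method": "play_rows", "body": {
  "motion": [
    [[-0.05,-0.12,0],[0,0,0],-1],
    [[-0.1,-0.24,0],[0,0,0],-1],
    [[-0.16,-0.36,0],[0,0,0],-1],
    [[-0.21,-0.48,0],[0,0,0],-1],
    [[-0.21,-0.48,0],[0,0,0],-1]
  ]
}}

```text
time_s: 1.35
tool_pos: [0.4267, -0.0051, 0.2335]
tcp_rot: [0.163, 3.137, -0.004]
force: [-0.9, 0.6, 0.1]
grip_width: 0.004
grasp_force: 0.0
```

```bash
python3 -c "
from h import *
rel((.447,-.055,.15),(.096,.995))"
```

```text
t 1.35 pos [ 0.4267 -0.0051  0.2335] F [-0.9  0.6  0.1] q [-0.29 -0.25  1.99 -0.    1.4  -1.76]
shift/0.3 [-0.0844 -0.1578  0.2789] turn/180 [-0.0008  0.0002 -0.0024]
```

>>> {"method": "play_rows", "body": {
  "motion": [
    [[-0.04,-0.08,0],[0,0,0],-1],
    [[-0.083,-0.158,0],[0,0,-0.002],-1],
    [[-0.083,-0.158,0.1],[0,0,-0.002],-1],
    [[-0.083,-0.158,0.2],[0,0,-0.002],-1],
    [[-0.083,-0.158,0.28],[0,0,-0.002],-1]
  ]
}}

```text
time_s: 1.77
tool_pos: [0.445, -0.0486, 0.1476]
tcp_rot: [-0.143, -3.137, -0.001]
force: [-0.2, 0.2, 0.1]
grip_width: 0.002
grasp_force: 0.0
```

```bash
python3 -c "
from h import *
for n in('top','side'):
    im=env.get_image(n)[:,:,::-1]
    cv2.imwrite('pics/%s1.png'%n,cv2.resize(im[105:285,255:455] if n=='top' else im[80:260,190:390],None,fx=3,fy=3))
cv2.imwrite('pics/both1.png',cv2.resize(np.hstack([cv2.imread('pics/top1.png'),cv2.imread('pics/side1.png')]),(800,360)))
rel((.447,-.055,.125),(.096,.995))"
```

```text
t 1.87 pos [ 0.4423 -0.0473  0.1453] F [-0.5  0.3 -0.4] q [-0.38 -0.09  2.03  0.    1.21 -1.86]
shift/0.3 [-0.0186 -0.0244  0.0674] turn/180 [ 0.0009 -0.003   0.0018]
```

View pics/both1.png

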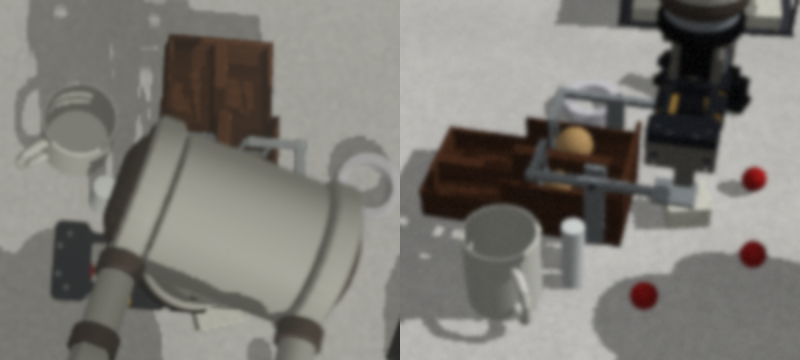

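The side crop shows the closed fingers just above and centred on the left plate, with the small ball still behind its gate. The measured offset is a few mm, so I'll correct that and let the arm settle.

>>> {"method": "play_rows", "body": {
  "motion": [
    [[-0.016,-0.024,0],[0,0,0],-1],
    [[-0.016,-0.024,0.02],[0,0,0],-1],
    [[-0.016,-0.024,0.03],[0,0,0],-1],
    [[-0.016,-0.024,0.03],[0,0,0],-1],
    [[-0.016,-0.024,0.03],[0,0,0],-1]
  ]
}}

```text
time_s: 2.28
tool_pos: [0.4503, -0.0568, 0.1413]
tcp_rot: [0.142, 3.137, -0.0]
force: [-0.5, -0.1, -0.9]
grip_width: 0.004
grasp_force: 0.0
```

```bash
python3 -c "
from h import *
rel((.447,-.055,.087),(.096,.995))"
```

```text
t 2.28 pos [ 0.4503 -0.0568  0.1413] F [-0.5 -0.1 -0.9] q [-0.39 -0.07  2.02  0.    1.19 -1.87]
shift/0.3 [0.0117 0.005  0.181 ] turn/180 [-0.0001  0.0003  0.0018]
```

>>> {"method": "play_rows", "body": {
  "motion": [
    [[0.008,0.003,0.03],[0,0,0],-1],
    [[0.008,0.003,0.06],[0,0,0],-1],
    [[0.008,0.003,0.1],[0,0,0],-1],
    [[0.008,0.003,0.14],[0,0,0],-1],
    [[0.008,0.003,0.18],[0,0,0],-1]
  ]
}}

```text
time_s: 2.7
tool_pos: [0.4486, -0.0559, 0.0865]
tcp_rot: [0.142, 3.136, -0.001]
force: [1.5, -0.1, 6.2]
grip_width: 0.005
grasp_force: 2.2
```

>>> {"method": "play_rows", "body": {
  "motion": [
    [[0,0,0],[0,0,0],-1],
    [[0,0,0],[0,0,0],-1],
    [[0,0,0],[0,0,0],-1],
    [[0,0,0],[0,0,0],-1],
    [[0,0,0],[0,0,0],-1]
  ]
}}

```text
time_s: 3.12
tool_pos: [0.4466, -0.0553, 0.0864]
tcp_rot: [-0.142, -3.136, -0.001]
force: [-3.9, 0.4, 3.3]
grip_width: 0.005
grasp_force: 2.2
```

```bash
python3 -c "
from h import *
for n in('top','side'):
    im=env.get_image(n)[:,:,::-1]
    cv2.imwrite('pics/%s2.png'%n,cv2.resize(im[105:285,255:455] if n=='top' else im[80:260,190:390],None,fx=3,fy=3))
cv2.imwrite('pics/both2.png',cv2.resize(np.hstack([cv2.imread('pics/top2.png'),cv2.imread('pics/side2.png')]),(800,360)))
rel((.447,-.055,.087),(.096,.995))"
```

```text
t 3.22 pos [ 0.4469 -0.0553  0.0864] F [-5.4  0.7  2.3] q [-0.39  0.01  2.07 -0.    1.06 -1.87]
shift/0.3 [-0.0001  0.0011 -0.0019] turn/180 [ 0.0001 -0.0005  0.0018]
```

View pics/both2.png

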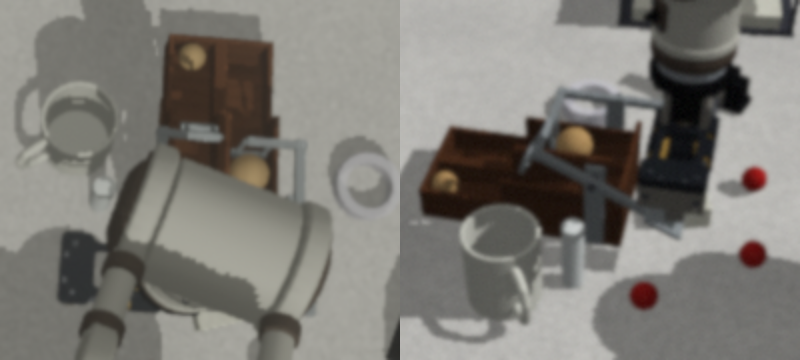

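The small ball has reached the left tray pocket (crop 193,57) with the lever pressed, and the large ball is still behind its gate (250,170). I'll hold briefly, then lift off.

>>> {"method": "play_rows", "body": {
  "motion": [
    [[0,0,0],[0,0,0],-1],
    [[0,0,0],[0,0,0],-1],
    [[0,0,0],[0,0,0],-1],
    [[0,0,0],[0,0,0],-1],
    [[0,0,0],[0,0,0],-1]
  ]
}}

```text
time_s: 3.63
tool_pos: [0.4475, -0.0555, 0.0866]
tcp_rot: [-0.142, -3.138, -0.0]
force: [-5.9, 1.9, 1.6]
grip_width: 0.006
grasp_force: 2.2
```

>>> {"method": "play_rows", "body": {
  "motion": [
    [[0,0,-0.03],[0,0,0],-1],
    [[0,0,-0.06],[0,0,0],-1],
    [[0,0,-0.1],[0,0,0],-1],
    [[0,0,-0.14],[0,0,0],-1],
    [[0,0,-0.2],[0,0,0],-1]
  ]
}}

```text
time_s: 4.05
tool_pos: [0.4486, -0.0558, 0.1479]
tcp_rot: [0.142, 3.135, -0.001]
force: [0.5, -0.5, -0.3]
grip_width: 0.006
grasp_force: 0.0
```

>>> {"method": "play_rows", "body": {
  "motion": [
    [[0,0,-0.1],[0,0,0],-1],
    [[0,0,-0.2],[0,0,0],-1],
    [[0,0,-0.3],[0,0,0],-1],
    [[0,0,-0.3],[0,0,0],-1],
    [[0,0,-0.3],[0,0,0],-1]
  ]
}}

```text
time_s: 4.47
tool_pos: [0.45, -0.0564, 0.24]
tcp_rot: [0.142, 3.13, -0.004]
force: [-1.1, -0.0, -0.2]
grip_width: 0.006
grasp_force: 0.0
```

>>> {"method": "play_rows", "body": {
  "motion": [
    [[0.05,0.12,0],[0,0,0],-1],
    [[0.1,0.24,0],[0,0,0],-1],
    [[0.15,0.36,0],[0,0,0],-1],
    [[0.2,0.48,0],[0,0,0],-1],
    [[0.2,0.48,0],[0,0,0],-1]
  ]
}}

```text
time_s: 4.88
tool_pos: [0.3986, 0.0984, 0.2356]
tcp_rot: [-0.132, -3.138, -0.005]
force: [-0.1, -0.4, -0.0]
grip_width: 0.005
grasp_force: 0.0
```

>>> {"method": "play_rows", "body": {
  "motion": [
    [[0,0,0],[0,0,0],-1],
    [[0,0,0],[0,0,0],-1],
    [[0,0,0],[0,0,0],-1],
    [[0,0,0],[0,0,0],-1],
    [[0,0,0],[0,0,0],-1]
  ]
}}

```text
time_s: 5.3
tool_pos: [0.4013, 0.0922, 0.2365]
tcp_rot: [-0.146, -3.138, 0.0]
force: [-0.4, -0.2, 0.1]
grip_width: 0.006
grasp_force: 0.0
```

```bash
python3 -c "
from h import *
for n in('top','side'):
    im=env.get_image(n)[:,:,::-1]
    cv2.imwrite('pics/%s3.png'%n,cv2.resize(im[105:285,255:455] if n=='top' else im[80:260,190:390],None,fx=3,fy=3))
cv2.imwrite('pics/both3.png',cv2.resize(np.hstack([cv2.imread('pics/top3.png'),cv2.imread('pics/side3.png')]),(800,360)))
print(env.observe())"
```

```text
{'time_s': 5.4, 'joint_positions': array([-6.88905661e-02, -2.93449255e-01,  2.01986630e+00, -1.24161042e-05,
        1.41532285e+00, -1.54749612e+00]), 'dq': array([ 0.00796573, -0.00207309,  0.00258927,  0.00078051,  0.00148426,
        0.00076073]), 'joint_torque': array([-4.05712263e-02, -2.08282399e+01, -3.24336147e+01, -1.45468707e-02,
        7.44100660e-02, -2.18778434e-03]), 'tool_pos': array([0.40112676, 0.09250371, 0.23653464]), 'tcp_rot': array([-1.44751833e-01, -3.13810846e+00,  1.39903676e-05]), 'force': array([-1.21748861,  0.98327751,  0.38123648]), 'wrist_torque': array([-0.0140409 , -0.03531622, -0.01643255]), 'grasp_force': 0.0, 'grip_width': 0.0020317309850902843}
```

View pics/both3.png

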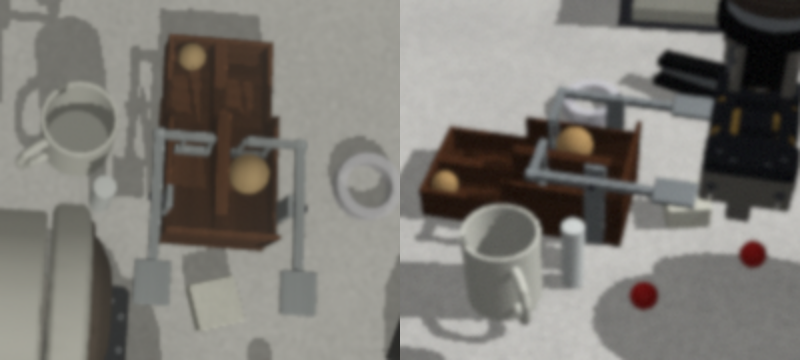

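The small ball lies in the tray (193,57). Both levers are level and both gates shut, the large ball (250,173) is still held, and the bystanders in these two crops have not moved.

```bash
python3 -c "
from rig import env
print(env.sign_off())"
```

```text
the job is handed in; nothing more can be done
None
```

I pressed the left lever until the smaller ball rolled into the tray, then released it so its gate shut; the larger ball is still behind its own gate, and the job was handed in about 5.4 s into the 29 s limit, with no verdict shown.

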